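# Wedge the rocking bench scale

## Robot

A 6-joint arm with a two-finger parallel gripper is mounted at the origin on a cart in front of the work surface, level with it; the furniture and walls round the work are solid. World frame = base frame: x ahead of the robot, y to its left, z up, the work surface at z = 0. Lengths are in m, angles in rad, forces in N, time in s.
With the tool pointing down it reaches from about 0.325 to 0.85 m from the base axis. Payload 4.4 kg.
Tool frame: the origin (TCP) lies at the very end of the fingers, on their centre line; the grasp point (between the pads) lies 19 mm behind it; z points along the fingers, x is the direction in which the jaws open and shut, and the axes are right-handed (so a half turn about z gives the same grasp; the last joint's range is limited). The gripper opens to 94 mm and grips with 3 to 60 N. Pads are 16 mm wide; open, the fingers measure 119 mm over their backs; the gripper's body (75 mm by 177 mm) begins 78 mm behind the grasp point.
Start: joints at [1.026, 0.207, 1.542, -0, 1.393, -0.15], TCP at [0.221, 0.531, 0.205] pointing down, gripper open.
Joint ranges: [-2.73, 2.73], [-0.86, 2.22], [0.23, 2.46], [-1.11, 4.25], [0.08, 2.63], [-2.82, 2.82]. Speed limits (rad/s): [2.79, 2.79, 3.14, 3.14, 3.14, 3.14].

## Interface

Orientations are given as a 3x3 rotation matrix whose columns are the frame's x, y, z axes.
In Python, from bench import robot gives the robot as it stands. The module is installed in compiled form; this text tells all that it offers.
- The arm moves only by the tool jog_arm, never from a script. Its argument "motion" is a list that holds one entry, the list of rows, each a list of 5 numbers: the finger opening in cm, from 0 to 9.4, then the shift along the tool's x, y, z in cm, then the turn about the tool's z in rad. In form: [[[jaw, x, y, z, roll], ...]]. A call has 1 to 5 rows; each row is the pose to reach, as a shift and turn from the pose measured when the call began, along the tool's axes at that moment; what a row does not reach only later rows make up. A row lasts 1/12 s, in which the tool goes at most 41.7 mm and 7.16 degrees, less where a joint would pass 70% of its speed; a pose out of reach is approached as far as the arm can. A call with a gripper value outside its range is refused whole. The fingers move at their own pace and stop on an object; the grip force is fixed at half the most. Time passes only in rows, so rows that repeat a pose let the fingers close. It gives the time, the measured TCP pose, the force and the opening at its end, in the units of the state.
- robot.state(): the state, without advancing time (a new reading comes with each control period).
- robot.snapshot(name): name is "scene" or "top" or "wrist"; returns a dict with "color" (384x512x3 uint8, red, green, blue), "z_map" (384x512 float32, m along the optical axis (not along the pixel's ray), 0 where there is no reading), "fov_y" (degrees; the focal length in pixels is half the picture's height over the tangent of half this angle, whatever the lens; pixels are square), "cx", "cy" (the principal point, pixels), "rvec" (rotation vector, rad) and "tvec" (3), from world to camera coordinates, as OpenCV has them; the wrist camera has in their place "T_tool_cam" (4x4, takes a point from camera to tool coordinates, whose origin is the TCP and whose axes are the tool frame's). Camera axes: x right, y down, z forward; pixel columns grow to the right and rows downward; lengths in m; the calibration is good to about 2 mm. The wrist camera is an equidistant fisheye: a pixel r from the principal point sees the ray r / f radians off the axis. A picture is of the moment at which its call begins: read the wrist's pose just before it.
- robot.sign_off(): hands the job in, once; it reports no verdict.
The state is a dict: "clock": time; "joint_positions": joint angles; "joint_vel": joint speeds; "joint_torque": joint torques, N m; "ee_pos": TCP position; "tool_rot": TCP orientation; "wrist_force": force on the tool from outside, world axes, zero at the start; "moment": the same for the moment, N m; "width": opening from 0.0 (shut) to 1.0 (fully open).
Only numpy, scipy, OpenCV 4.12 (cv2) and the standard library are available. Lean on these libraries where they do the work, as an engineer would, in place of code of your own. Each camera call takes 0.05 s, during which the arm holds its last target.

## Task

The white bench scale rocks because its front left foot is too short: press the blue spot on that corner down with the fingertips to feel it give. Then push the yellow wedge by its thick end, thin end first, under that foot until it is snug but does not jack the scale up, and press firmly on the blue spot again (about 10 N, for half a second) to make sure that the scale stays level and no longer rocks. Grip and lift nothing, and leave the scale and the small parts round it where they stand.

Things in the scene. Friction and masses are not known exactly. Their poses are not given: they have to be found in the camera images.
- scale: White bench scale, 130 (x) x 150 (y) mm, about 2.4 kg. Origin: centre of its footprint at table height; x points to its back, y to its left, z up; the front (display, keys) faces the robot. Housing 18 to 54 mm high, steel pan (x -24 to 60, y -70 to 26 mm) up to 59 mm, four ball feet of 24 mm diameter at x = +-48, y = +-58 mm. At rest it stands level on three feet.
- press_pad (a point): Centre of the blue spot (18 mm diameter) on the housing's top, above the short front left foot, 54 mm above the table when level. Press straight down: before wedging, about 3 to 4 N tips the scale 0.05 to 0.11 rad until the short foot touches the table; it springs back level on release.
- short_foot_axis (a point): Point on the axis of the short front left foot at the housing's underside (18 mm above the table when level), 17 mm in from the front face. The ball foot below it hangs 4 to 8 mm above the table, differently each time; that gap is not told.
- wedge: Loose yellow wedge, 82 (x) x 40 (y) mm, 90 g, in front of the short foot, thin end towards it. Origin: middle of its underside; x points from thick to thin end. Ramp 1.5 mm high at the thin end (x = +41), 12.5 mm after 70 mm; then a head 12 mm long, 20 mm high, with flat back (x = -41).
- wedge_tip (a point): Middle of the wedge's thin end, at the table.
- wedge_back (a point): Middle of the wedge's flat back face, 10 mm above the table: push here, along the wedge's x. It slides with about 0.5 N; once snug under the foot the push rises clearly (over 4 N), and pushing on jacks the scale up 1.6 mm per 10 mm.
- vial: Bystander: open glass vial, 30 mm diameter, 67 mm high; origin in its underside.
- cap: Bystander: blue vial cap, 32 mm diameter, 12 mm high; origin in its underside.
- bearing: Bystander: ball bearing, 40 mm diameter, 12 mm high; origin in its underside.
- bush: Bystander: brass guide bush, 30 mm diameter, 27 mm high; origin in its underside.
There are look-alikes about, which are no part of the job. Of the things that look like the wedge, the larger one is meant.

How it is judged:
On the way, in this order (a step that is already met when the one before it is completed fails the run):
1. The fingers press the scale and its short corner gives (tilt over 0.035 rad) (contact force between the fingers and scale above 2 N and angle between scale's own z axis and vertical above 0.035 rad), for 0.05 s.
2. The thin end of the wedge is pushed under the short foot, at least 8 mm past its axis (x of short_foot_axis in the frame of wedge between -0.029 and 0.033 m and y of short_foot_axis in the frame of wedge between -0.018 and 0.018 m), for 0.1 s.
3. The fingers press the corner with over 6.5 N; the wedge carries over 4 N and the scale stays level (tilt under 0.02 rad) (contact force between the fingers and scale above 6.5 N and contact force between wedge and scale above 4 N and angle between scale's own z axis and vertical below 0.02 rad), for 0.1 s.
At the end, for the whole second after the job is handed in: After a corner press of over 6.5 N carried by the wedge, the scale stands level (0.02 rad) within 30 mm of its start; the wedge lies flat, its ramp under the short foot: thin end 8 to 70 mm past the foot's axis, which is within 18 mm of the wedge's middle; both at rest, released (all of step 2 and angle between scale's own z axis and vertical below 0.02 rad and distance of scale from where it was at the start of the episode below 0.03 m and height (world z) of wedge below 0.006 m and angle between wedge's own z axis and vertical below 0.06 rad and linear speed of each of scale, wedge below 0.01 m/s); the robot touches nothing.
It fails at once if the wedge is lifted off the table (height (world z) of wedge above 0.012 m).
It fails at once if the scale is lifted (height (world z) of scale above 0.012 m).
It fails at once if the scale is shoved more than 30 mm (distance of scale from where it was at the start of the episode above 0.03 m).
It fails at once if a bystander (vial, cap, bearing, bush) is moved more than 20 mm (distance of any of vial, cap, bearing, bush from where it was at the start of the episode above 0.02 m).
It also fails if it takes over 51 s, if anything falls off the work surface, if the arm or the gripper's body presses on something with over 40 N, if the wrist force passes 120 N, or if a joint passes its speed limit or range.

## Working session

There is one attempt and no reset: what is moved stays moved. The work goes in short steps, Python scripts to look and compute and a tool call to move; the robot and the scene stay as the last step left them, time stands still between calls to the robot, and variables do not carry over. Pictures are saved under pics/ and viewed, and the job is handed in when it is done.

Besides the shell and the picture viewer there is one more tool, called after ">>>" as name([rows], argument=value, ...), one row to a line, values as JSON. jog_arm: Moves the arm, as the interface text tells. Its arguments: {"type":"object","properties":{"motion":{"type":"array"}},"required":["motion"]}

```bash
mkdir -p pics; cat > h.py <<'E'
import numpy as np, cv2
from bench import robot
def snap(n,name):
    s=robot.snapshot(n); im=s["color"]; cv2.imwrite(f"pics/{name}.png",cv2.cvtColor(im,cv2.COLOR_RGB2BGR)); 
    np.savez(f"pics/{name}.npz",**s); return s
def K(s):
    h=s["color"].shape[0]; f=h/2/np.tan(np.radians(float(s["fov_y"]))/2); return f,float(s["cx"]),float(s["cy"])
def ray(s,u,v,z):
    f,cx,cy=K(s); R,_=cv2.Rodrigues(np.array(s["rvec"],float)); t=np.array(s["tvec"],float).ravel()
    c=-R.T@t; d=R.T@np.array([(u-cx)/f,(v-cy)/f,1.]); return c+d*(z-c[2])/d[2]
def load(name): return dict(np.load(f"pics/{name}.npz"))
E
python3 - <<'E'
from h import *
print(robot.state())
snap("scene","s0");snap("top","t0");
for n in("s0","t0"):
    s=load(n);R,_=cv2.Rodrigues(s["rvec"]);print(K(s),-R.T@s["tvec"].ravel(),R[2])
E
```

```text
{'clock': 0.0, 'joint_positions': array([ 1.02551154e+00,  2.07394578e-01,  1.54292174e+00, -1.69372626e-05,
        1.39349813e+00, -1.50487584e-01]), 'joint_vel': array([0.00074134, 0.00012706, 0.00034691, 0.0016963 , 0.00135683,
       0.00141841]), 'joint_torque': array([ 8.49363460e-04, -3.70881844e+01, -2.81417030e+01,  6.99124695e-02,
        3.62291350e-02, -1.46502789e-04]), 'ee_pos': array([0.22074928, 0.53007672, 0.20432053]), 'tool_rot': array([[ 3.84616971e-01,  9.23075561e-01, -1.13810409e-03],
       [ 9.23073643e-01, -3.84618524e-01, -1.90823374e-03],
       [-2.19917985e-03, -3.16614812e-04, -9.99997532e-01]]), 'wrist_force': array([-0.28114284,  0.03094563,  0.19332624]), 'moment': array([0.00851931, 0.01812542, 0.02967528]), 'width': 0.999953492965202}
(np.float64(401.7591123794654), 256.3719970782151, 191.15509317104107) [-0.00746741 -0.42265758  0.45317092] [ 0.62478647  0.67325366 -0.3954382 ]
(np.float64(465.3389709991053), 244.78136790658812, 190.4011580027337) [0.3944464  0.20044071 1.10672537] [ 1.55720126e-01 -4.82044852e-04 -9.87801098e-01]
```

View pics/s0.png

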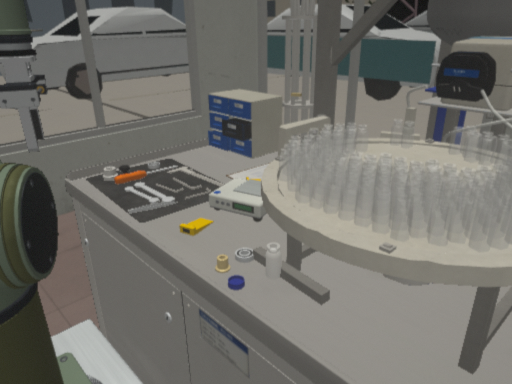

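View pics/t0.png

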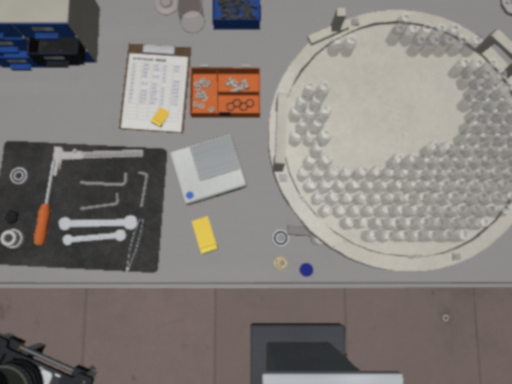

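The top view shows the scale at about (208,168), its blue spot at (190,195) and the wedge at (204,235). The smaller yellow look-alike is on the clipboard at (160,117). The small parts stand to the right, at about (280-306, 232-270).

```bash
cat > m.py <<'E'
from h import *
def comps(s,mask,mn=15):
    n,l,st,c=cv2.connectedComponentsWithStats(mask.astype(np.uint8)); return [(l==i,st[i],c[i]) for i in range(1,n) if st[i][4]>=mn]
def meas(s):
    hsv=cv2.cvtColor(s["color"],cv2.COLOR_RGB2HSV); H,S,V=cv2.split(hsv)
    out={}
    for nm,m in(("yellow",(H>18)&(H<35)&(S>130)&(V>90)),("blue",(H>100)&(H<130)&(S>120)&(V>60))):
        for mk,st,c in comps(s,m): print(nm,st,c.round(1), ray(s,*c,0.054 if nm=="blue" else 0.01).round(4))
E
python3 - <<'E'
from m import *
s=load("t0"); meas(s)
for n in("t0",):
    im=cv2.cvtColor(s["color"],cv2.COLOR_RGB2BGR)[120:290,150:330]; cv2.imwrite("pics/t0c.png",cv2.resize(im,None,fx=4.4,fy=3.5*1,interpolation=cv2.INTER_CUBIC) if 0 else cv2.resize(im,None,fx=3.5,fy=3.5,interpolation=cv2.INTER_CUBIC))
s=load("s0");meas(s)
im=cv2.cvtColor(s["color"],cv2.COLOR_RGB2BGR)[165:300,165:345]; cv2.imwrite("pics/s0c.png",cv2.resize(im,None,fx=4.4,fy=4.4,interpolation=cv2.INTER_CUBIC))
E
```

```text
yellow [152 109  16  17 151] [159.9 116.7] [0.75   0.4076 0.01  ]
yellow [193 217  24  36 524] [204.2 234.6] [0.4621 0.2953 0.01  ]
blue [214   0  46  22 317] [237.1  11.9] [1.0008 0.2185 0.054 ]
blue [231   3   5   8  16] [232.8   7.2] [1.0133 0.229  0.054 ]
blue [238   7   5   9  27] [239.9  11.8] [1.0011 0.2118 0.054 ]
blue [ 0 24 10  2 18] [ 4.1 24.4] [0.9682 0.7838 0.054 ]
blue [ 14  24  52   2 101] [39.7 24.5] [0.9681 0.6972 0.054 ]
blue [ 33  31  27   9 201] [45.8 35. ] [0.9409 0.6807 0.054 ]
blue [  0  32  25   9 129] [ 9.9 37.3] [0.9348 0.767  0.054 ]
blue [  0  45  30  15 340] [12.9 52.4] [0.8961 0.7567 0.054 ]
blue [  9  62  24   8 137] [20.7 65.5] [0.863  0.7356 0.054 ]
blue [187 193   5   5  21] [189.2 194.9] [0.5501 0.327  0.054 ]
blue [301 264  11  12 105] [306.  269.4] [0.382  0.0635 0.054 ]
yellow [180 218  33  17 292] [195.2 225.6] [0.4521 0.284  0.01  ]
blue [444  68  35  10 211] [461.4  72.8] [3.2903 0.8222 0.054 ]
blue [428  87   8   5  24] [432.5  89. ] [2.4224 0.6426 0.054 ]
blue [209  96  41  23 480] [230.1 107.2] [1.2434 1.1075 0.054 ]
blue [210 114  18  15 127] [216.4 120.9] [1.0188 0.9278 0.054 ]
blue [209 131  42  25 414] [229.5 143.5] [0.843  0.6284 0.054 ]
blue [229 278  14  11 108] [235.5 282.3] [0.3393 0.0042 0.054 ]
```

View pics/t0c.png

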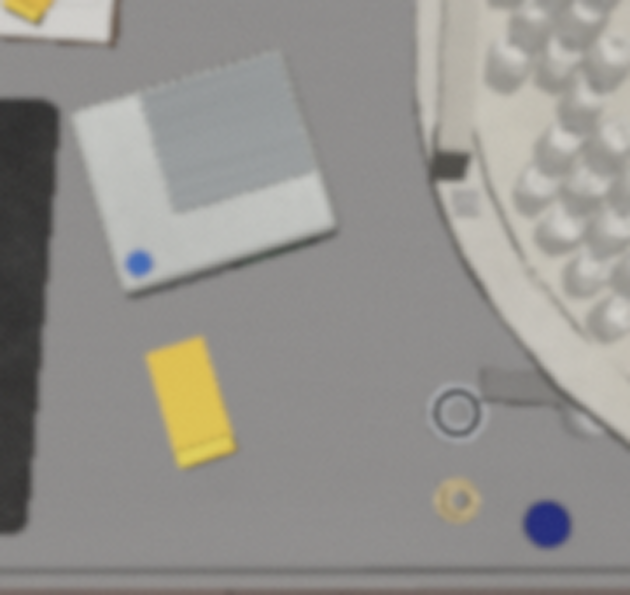

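View pics/s0c.png

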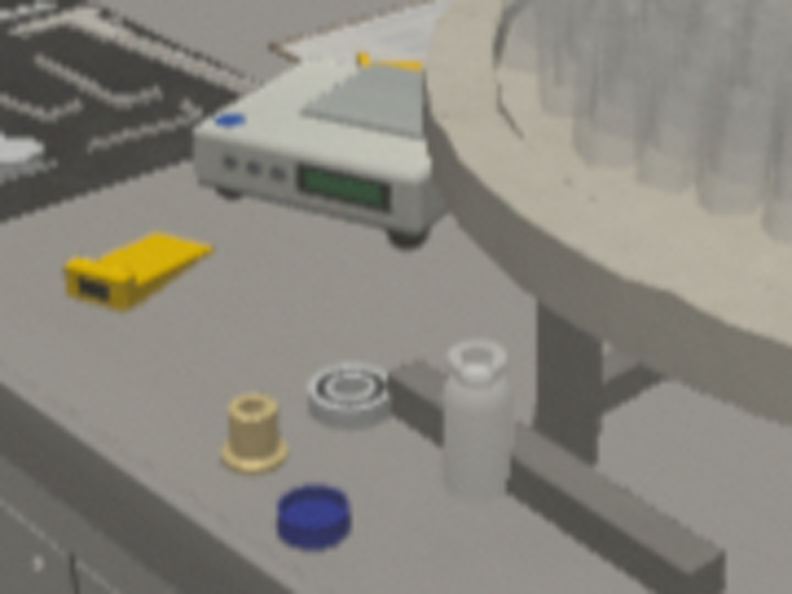

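```bash
python3 - <<'E'
from m import *
s=load("t0")
P=lambda u,v,z:ray(s,150+u/3.5,120+v/3.5,z)
sc=np.array([P(73,112,.054),P(283,52,.054),P(333,228,.054),P(128,292,.054)]) # BL BR FR FL
print(sc.round(4)); print([np.linalg.norm(sc[i]-sc[(i+1)%4]).round(4) for i in range(4)])
for a,b in((3,0),(2,1)): d=sc[b]-sc[a];print("yaw",np.arctan2(d[1],d[0]))
for a,b in((1,0),(2,3)): d=sc[b]-sc[a];print("yaw",np.arctan2(-d[0],d[1]))
c=sc.mean(0);print("c",c)
hsv=cv2.cvtColor(s["color"],cv2.COLOR_RGB2HSV); H,S,V=cv2.split(hsv)
m=((H>18)&(H<35)&(S>110)&(V>90)).astype(np.uint8); m[:,:185]=0
cn,_=cv2.findContours(m,0,1); r=cv2.minAreaRect(max(cn,key=cv2.contourArea)); print(r)
print("tip",P(175.5,345,.0015),"back top",P(207.5,458,.02),P(180,466,.02),P(235,450,.02))
t,b=P(175.5,345,.0015),P(207.5,458,.02);d=t-b;print("wyaw",np.arctan2(d[1],d[0]),np.linalg.norm(d[:2]))
for p in((148,353),(203,337)):print(P(*p,.0015))
# disk height
f,cx,cy=K(s)
R,_=cv2.Rodrigues(s["rvec"]);C=-R.T@s["tvec"].ravel()
for u,v in((283,80),(283,150),(300,210),(340,20),(400,255),(400,140),(204,235),(208,160),(50,40),(320,240),(300,229),(500,220)):
    z=s["z_map"][v,u]; print(u,v,(C+R.T@np.array([(u-cx)/f*z,(v-cy)/f*z,z])).round(3))
E
```

```text
[[0.6507 0.3714 0.054 ]
 [0.6917 0.2324 0.054 ]
 [0.5726 0.1991 0.054 ]
 [0.5304 0.3327 0.054 ]]
[np.float64(0.145), np.float64(0.1236), np.float64(0.1401), np.float64(0.1264)]
yaw 0.3116697607500383
yaw 0.27260290504639073
yaw 0.2867408554552042
yaw 0.3062675657558227
c [0.61132824 0.28388427 0.054     ]
((204.25039672851562, 234.5727996826172), (33.87999725341797, 16.799999237060547), 73.73979187011719)
tip [0.50079581 0.30624077 0.0015    ] back top [0.42400441 0.2822006  0.02      ] [0.41876272 0.30032825 0.02      ] [0.42925413 0.26404517 0.02      ]
wyaw 0.3033931328907309 0.08046644526286746
[0.49534821 0.32485891 0.0015    ]
[0.50625185 0.28759377 0.0015    ]
283 80 [0.774 0.12  0.182]
283 150 [0.607 0.128 0.249]
300 210 [0.5   0.09  0.186]
340 20 [0.875 0.01  0.242]
400 255 [ 0.412 -0.109  0.171]
400 140 [ 0.645 -0.118  0.182]
204 235 [0.461 0.296 0.007]
208 160 [0.631 0.285 0.058]
50 40 [0.879 0.626 0.151]
320 240 [0.442 0.049 0.168]
300 229 [0.475 0.071 0.02 ]
500 220 [ 0.48  -0.307  0.185]
```

>>> jog_arm([
  [[0,-0.6,3.5,0.5,-0.12],[0,-1.2,7,1,-0.24],[0,-1.8,10.5,1.5,-0.36],[0,-2.4,14,2,-0.48],[0,-3,17.5,2.5,-0.6]],
])

```text
clock: 0.52
ee_pos: [0.3715, 0.4339, 0.1787]
tool_rot: [[-0.21, 0.978, -0.002], [0.978, 0.21, -0.002], [-0.002, -0.002, -1.0]]
wrist_force: [1.0, 0.0, -0.1]
width: 0.682
```

```bash
cat >> h.py <<'E'
def go(x,y,z,yaw):
    s=robot.state();R=s["tool_rot"];d=R.T@(np.array([x,y,z])-s["ee_pos"]);yw=np.arctan2(R[1,0],R[0,0])
    print("pos",s["ee_pos"].round(4),"yaw",round(yw,3),"F",s["wrist_force"].round(2),"w",round(s["width"],3),"t",round(s["clock"],2));print("shift cm",(d*100).round(2),"roll",round(-(yaw-yw),3))
E
python3 -c "
from h import *
go(.55,.327,.075,1.87)"
```

```text
pos [0.3715 0.4339 0.1787] yaw 1.782 F [ 1.04  0.04 -0.09] w 0.682 t 0.52
shift cm [-14.18  15.23  10.36] roll -0.088
```

>>> jog_arm([
  [[0,-2.6,2.8,1,-0.05],[0,-5.2,5.6,2,-0.09],[0,-7.8,8.4,3,-0.09],[0,-10.4,11.2,4,-0.09],[0,-12.4,13.5,5,-0.09]],
])

```text
clock: 0.93
ee_pos: [0.5314, 0.3387, 0.1276]
tool_rot: [[-0.296, 0.955, -0.002], [0.955, 0.296, -0.003], [-0.002, -0.003, -1.0]]
wrist_force: [-0.2, 0.6, 0.0]
width: 0.324
```

>>> jog_arm([
  [[0,-2,2,2,0],[0,-2,2,4,0],[0,-2,2,5,0],[0,-2,2,5,0],[0,-2,2,5,0]],
])

```text
clock: 1.35
ee_pos: [0.5548, 0.3255, 0.0766]
tool_rot: [[-0.297, 0.955, -0.005], [0.955, 0.297, -0.004], [-0.002, -0.006, -1.0]]
wrist_force: [0.8, 0.3, -0.8]
width: 0.005
```

```bash
python3 -c "
from m import *
go(.55,.327,.075,1.87)
s=snap('wrist','w1');snap('scene','s1');
s=snap('top','t1');meas(s);print(robot.state()['wrist_force'])"
```

```text
pos [0.5548 0.3255 0.0766] yaw 1.872 F [ 0.81  0.32 -0.78] w 0.005 t 1.35
shift cm [ 0.28 -0.41  0.16] roll 0.002
yellow [152 109  16  17 150] [159.9 116.6] [0.7501 0.4076 0.01  ]
blue [214   0  46  28 332] [237.1  12.5] [0.9992 0.2184 0.054 ]
blue [238   7   5   9  28] [239.9  11.8] [1.0013 0.2117 0.054 ]
blue [ 0 24 10  2 19] [ 4.3 24.5] [0.9681 0.7833 0.054 ]
blue [ 14  24  52   3 113] [39.6 24.6] [0.9677 0.6976 0.054 ]
blue [  0  31  25  11 143] [ 9.9 37.1] [0.9353 0.7671 0.054 ]
blue [ 32  30  28  10 218] [45.8 34.9] [0.9411 0.6808 0.054 ]
blue [  0  44  33  26 507] [15.1 56.3] [0.8863 0.7507 0.054 ]
blue [301 264  11  12 106] [305.9 269.4] [0.3819 0.0636 0.054 ]
[ 0.22273378 -0.32671341  0.67532402]
```

View pics/w1.png

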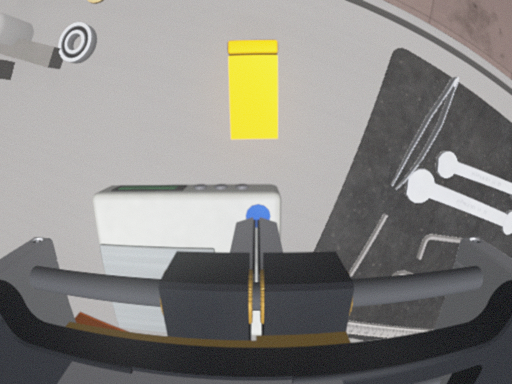

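View pics/s1.png

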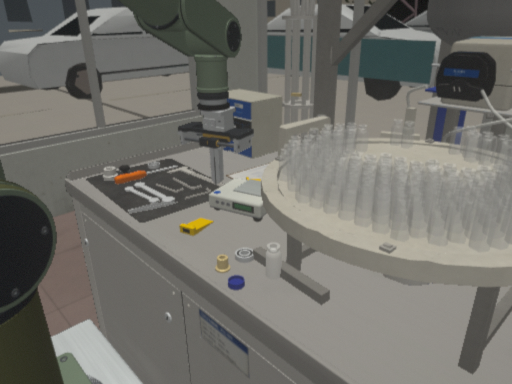

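The wrist picture shows the blue spot at (258,213) just ahead of the closed fingertips. The wedge is at (253,90), in line with the spot and with its head away from the scale. I'll measure both with the wrist camera as a cross-check.

```bash
cat >> h.py <<'E'
def wray(s,u,v,z,p,R):
    f,cx,cy=K(s); a=np.array([u-cx,v-cy]);r=np.linalg.norm(a);th=r/f
    d=np.array([*(a/r*np.sin(th)),np.cos(th)]); T=s["T_tool_cam"]
    d=R@T[:3,:3]@d; c=p+R@T[:3,3]; return c+d*(z-c[2])/d[2]
E
python3 - <<'E'
from m import *
s=load("w1"); st=robot.state();p,R=np.array([.5548,.3255,.0766]),st["tool_rot"]
print(st["ee_pos"])
for n,u,v,z in(("spot",258,211,.054),("tipL",278,138,.0015),("tipR",230.5,138.5,.0015),("backL",277.5,41,.02),("backR",229,41,.02),("headridgeL",278,53,.02),("cornerFL",281,190,.054)):print(n,wray(s,u,v,z,p,R).round(4))
E
```

```text
[0.55653266 0.32666585 0.07931157]
spot [0.5481 0.3249 0.054 ]
tipL [0.4965 0.3269 0.0015]
tipR [0.509  0.2882 0.0015]
backL [0.4208 0.3014 0.02  ]
backR [0.4321 0.2648 0.02  ]
headridgeL [0.4304 0.3048 0.02  ]
cornerFL [0.5286 0.3356 0.054 ]
```

```bash
python3 -c "
from m import *
go(.549,.326,.058,1.87)"
```

```text
pos [0.5565 0.3267 0.0793] yaw 1.873 F [ 0.22 -0.33  0.68] w 0.006 t 1.5
shift cm [ 0.16 -0.74  2.13] roll 0.003
```

>>> jog_arm([
  [[0,0.16,-0.74,0.7,0],[0,0.16,-0.74,1.4,0],[0,0.16,-0.74,2,0],[0,0.16,-0.74,2,0],[0,0.16,-0.74,2,0]],
])

```text
clock: 1.92
ee_pos: [0.5482, 0.3258, 0.0584]
tool_rot: [[-0.297, 0.955, -0.001], [0.955, 0.297, -0.003], [-0.002, -0.002, -1.0]]
wrist_force: [0.3, 0.6, 0.7]
width: 0.006
```

```bash
python3 -c "
from m import *
go(.549,.326,.051,1.87)"
```

```text
pos [0.5482 0.3258 0.0584] yaw 1.873 F [0.32 0.62 0.68] w 0.006 t 1.92
shift cm [0.   0.08 0.74] roll 0.003
```

>>> jog_arm([
  [[0,0,0,0.2,0],[0,0,0,0.4,0],[0,0,0,0.55,0],[0,0,0,0.65,0],[0,0,0,0.7,0]],
])

```text
clock: 2.33
ee_pos: [0.5476, 0.3261, 0.0521]
tool_rot: [[-0.297, 0.955, -0.003], [0.955, 0.297, -0.002], [-0.001, -0.003, -1.0]]
wrist_force: [-3.9, 0.4, 5.7]
width: 0.007
```

>>> jog_arm([
  [[0,0,0,0.1,0],[0,0,0,0.2,0],[0,0,0,0.2,0],[0,0,0,0.2,0]],
])

```text
clock: 2.67
ee_pos: [0.5467, 0.3266, 0.0506]
tool_rot: [[-0.297, 0.955, -0.004], [0.955, 0.297, -0.002], [-0.0, -0.005, -1.0]]
wrist_force: [-4.4, -0.5, 5.1]
width: 0.005
```

>>> jog_arm([
  [[0,0,-0.1,0.1,0],[0,0,-0.1,0.2,0],[0,0,-0.1,0.25,0],[0,0,-0.1,0.3,0]],
])

```text
clock: 3.0
ee_pos: [0.5457, 0.3269, 0.049]
tool_rot: [[-0.297, 0.955, -0.005], [0.955, 0.297, -0.001], [0.001, -0.004, -1.0]]
wrist_force: [-5.4, -0.2, 11.4]
width: 0.007
```

```bash
python3 - <<'E'
from m import *
go(.549,.326,.051,1.87)
s=snap("scene","s2")
im=cv2.cvtColor(s["color"],cv2.COLOR_RGB2BGR)[165:255,165:285]; cv2.imwrite("pics/s2c.png",cv2.resize(im,None,fx=6,fy=6,interpolation=cv2.INTER_CUBIC))
E
```

```text
pos [0.5457 0.3269 0.049 ] yaw 1.873 F [-5.42 -0.16 11.36] w 0.007 t 3.0
shift cm [-0.18  0.29 -0.2 ] roll 0.003
```

View pics/s2c.png

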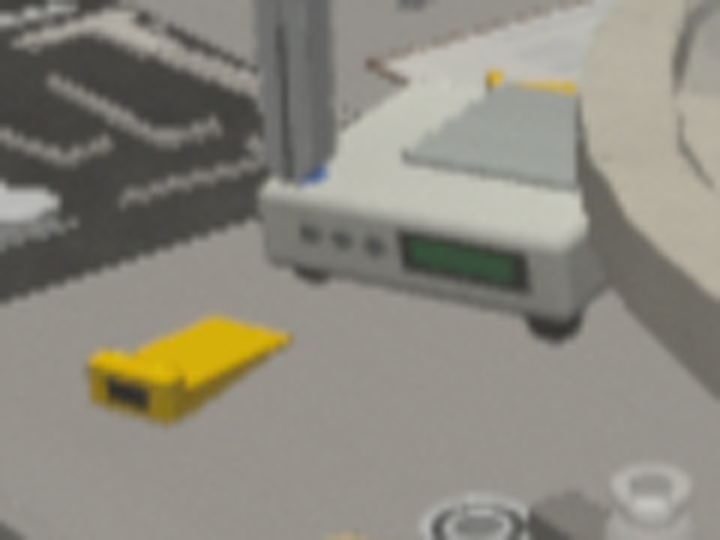

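The corner dropped about 5 mm and the force rose to 11 N, so the short foot bottomed out; the tilt is about 0.067 rad. Now I release and move behind the wedge.

>>> jog_arm([
  [[0,0,0.1,-0.5,0],[0,0,0.1,-1.2,0],[0,0,0.1,-3,0],[0,0,0.1,-5,0],[0,0,0.1,-5,0]],
])

```text
clock: 3.47
ee_pos: [0.5502, 0.3284, 0.1035]
tool_rot: [[-0.297, 0.955, 0.003], [0.955, 0.297, 0.003], [0.001, 0.004, -1.0]]
wrist_force: [1.2, 0.2, 1.8]
width: 0.006
```

```bash
python3 - <<'E'
from m import *
# 28mm behind back, push direction yaw .308
d=np.array([np.cos(.308),np.sin(.308)]);b=np.array([.4253,.2827]);q=b-.03*d;print(q)
go(*q,.10,1.8788)
E
```

```text
[0.39671175 0.2736054 ]
pos [0.5502 0.3284 0.1035] yaw 1.873 F [1.17 0.25 1.79] w 0.006 t 3.47
shift cm [ -0.67 -16.28   0.28] roll -0.006
```

>>> jog_arm([
  [[0,-0.2,-3.5,0,0],[0,-0.4,-7,0,0],[0,-0.6,-10.5,0,0],[0,-0.7,-14,0,0],[0,-0.7,-16.3,0,0]],
])

```text
clock: 3.88
ee_pos: [0.393, 0.2717, 0.1011]
tool_rot: [[-0.297, 0.955, -0.0], [0.955, 0.297, 0.001], [0.001, 0.0, -1.0]]
wrist_force: [0.3, -0.2, 0.2]
width: 0.006
```

>>> jog_arm([
  [[0,0,0,2.5,0],[0,0,0,5,0],[0,0,0,7,0],[0,0,0,8,0],[0,0,0,8.5,0]],
])

```text
clock: 4.3
ee_pos: [0.3913, 0.2709, 0.014]
tool_rot: [[-0.297, 0.955, -0.004], [0.955, 0.297, -0.001], [0.0, -0.004, -1.0]]
wrist_force: [0.0, 0.4, -0.3]
width: 0.009
```

```bash
python3 - <<'E'
from m import *
go(.4253,.2827,.009,1.8788)
s=snap("scene","s3");snap("wrist","w3");meas(s)
im=cv2.cvtColor(s["color"],cv2.COLOR_RGB2BGR)[165:275,155:285]; cv2.imwrite("pics/s3c.png",cv2.resize(im,None,fx=5,fy=5,interpolation=cv2.INTER_CUBIC))
go(.4253,.2827,.009,1.8788)
E
```

```text
pos [0.3913 0.2709 0.014 ] yaw 1.872 F [ 0.02  0.37 -0.26] w 0.009 t 4.3
shift cm [0.12 3.6  0.48] roll -0.006
yellow [182 218  31  17 275] [196.2 225.4] [0.4542 0.2831 0.01  ]
blue [444  68  35  10 222] [461.2  72.6] [3.3001 0.8276 0.054 ]
blue [427  87   9   5  24] [432.2  88.9] [2.424  0.6454 0.054 ]
blue [209  96  41  23 484] [229.9 107.1] [1.2435 1.1085 0.054 ]
blue [210 114  18  15 133] [216.2 120.9] [1.0181 0.9279 0.054 ]
blue [209 131  42  25 424] [229.5 143.5] [0.8431 0.6285 0.054 ]
blue [229 278  14  10 107] [235.5 282.1] [0.3395 0.0045 0.054 ]
pos [0.3925 0.2714 0.0153] yaw 1.872 F [-0.18 -0.16 -0.3 ] w 0.004 t 4.4
shift cm [0.1  3.47 0.62] roll -0.006
```

View pics/s3c.png

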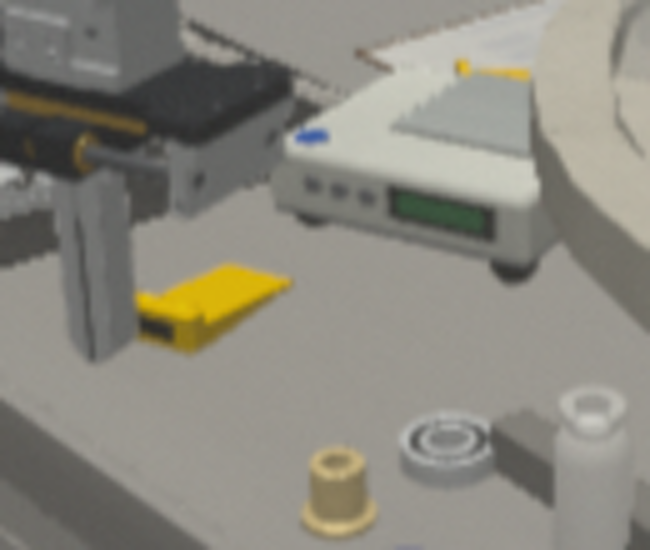

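View pics/w3.png

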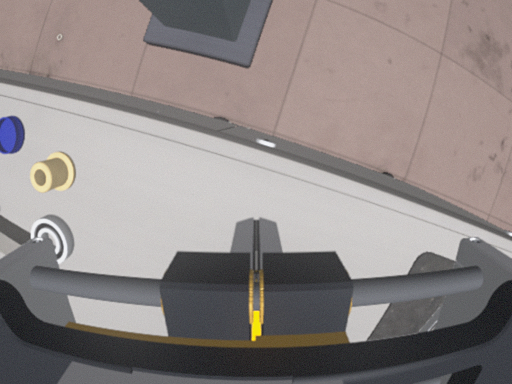

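The scale stands level again, and the fingers are at (95,300) in the crop, directly behind the wedge's flat back. I start pushing.

>>> jog_arm([
  [[0,0.1,0.5,0.5,0],[0,0.1,1.2,0.5,0],[0,0.1,1.9,0.5,0],[0,0.1,2.5,0.5,0],[0,0.1,3,0.5,0]],
])

```text
clock: 4.82
ee_pos: [0.4222, 0.2818, 0.0109]
tool_rot: [[-0.297, 0.955, -0.001], [0.955, 0.297, 0.001], [0.001, -0.001, -1.0]]
wrist_force: [-0.3, -0.1, 1.7]
width: 0.008
```

>>> jog_arm([
  [[0,0,0.7,0,0],[0,0,1.4,0,0],[0,0,2.1,0,0],[0,0,2.6,0,0],[0,0,3,0,0]],
])

```text
clock: 5.23
ee_pos: [0.4515, 0.2909, 0.0109]
tool_rot: [[-0.297, 0.955, -0.001], [0.955, 0.297, 0.001], [0.001, -0.001, -1.0]]
wrist_force: [-1.6, -0.8, 1.4]
width: 0.004
```

```bash
python3 - <<'E'
from m import *
s=snap("scene","s4");t=snap("top","t4");meas(t)
im=cv2.cvtColor(s["color"],cv2.COLOR_RGB2BGR)[165:275,155:285]; a=cv2.resize(im,None,fx=3,fy=3,interpolation=cv2.INTER_CUBIC)
im=cv2.cvtColor(t["color"],cv2.COLOR_RGB2BGR)[140:250,150:280]; b=cv2.resize(im,None,fx=3,fy=3,interpolation=cv2.INTER_CUBIC)
cv2.imwrite("pics/c4.png",np.hstack([a,b]))
go(.4253,.2827,.009,1.8788)
E
```

```text
yellow [152 109  16  16 150] [159.9 116.6] [0.7502 0.4076 0.01  ]
blue [214   0  46  24 322] [236.9  12.2] [1.0001 0.2189 0.054 ]
blue [231   3   5   9  17] [232.8   7.4] [1.0127 0.2289 0.054 ]
blue [238   7   5   9  27] [239.9  11.8] [1.0011 0.2118 0.054 ]
blue [ 0 24 10  2 19] [ 4.3 24.5] [0.9681 0.7833 0.054 ]
blue [ 14  24  53   3 109] [39.7 24.6] [0.9679 0.6973 0.054 ]
blue [  0  31  25  11 136] [ 9.7 37.2] [0.935  0.7674 0.054 ]
blue [ 33  31  27   9 214] [45.9 35. ] [0.9409 0.6805 0.054 ]
blue [  0  45  30  16 355] [13.  52.5] [0.8959 0.7564 0.054 ]
blue [  8  61  25   9 143] [20.5 65.4] [0.8632 0.736  0.054 ]
blue [187 193   6   5  21] [189.4 194.8] [0.5504 0.3266 0.054 ]
blue [301 264  11  12 105] [306.  269.4] [0.382  0.0635 0.054 ]
pos [0.4519 0.291  0.011 ] yaw 1.872 F [ 0.29  0.24 -0.31] w 0.006 t 5.33
shift cm [-0.   -2.79  0.2 ] roll -0.007
```

View pics/c4.png

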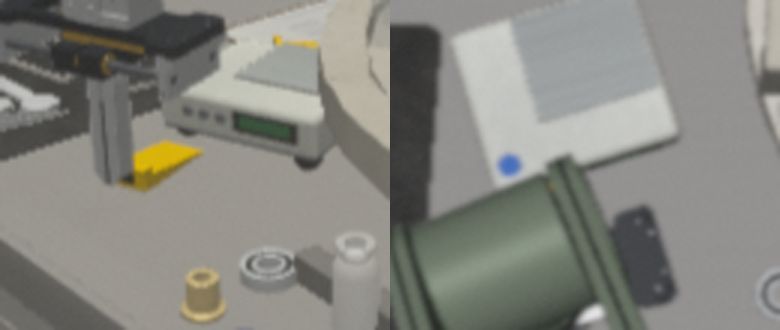

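The wedge slides straight and the scale has not moved (spot still at 189.4,194.8). Its tip should now be about 13 mm short of the foot's axis.

>>> jog_arm([
  [[0,0,0.5,0,0],[0,0,1,0,0],[0,0,1.4,0,0],[0,0,1.7,0,0],[0,0,2,0,0]],
])

```text
clock: 5.75
ee_pos: [0.4711, 0.2969, 0.011]
tool_rot: [[-0.297, 0.955, -0.0], [0.955, 0.297, 0.001], [0.001, 0.0, -1.0]]
wrist_force: [-0.9, -0.6, 1.4]
width: 0.004
```

>>> jog_arm([
  [[0,0,0.2,0,0],[0,0,0.4,0,0],[0,0,0.5,0,0]],
])

```text
clock: 6.0
ee_pos: [0.4762, 0.2985, 0.011]
tool_rot: [[-0.297, 0.955, 0.0], [0.955, 0.297, 0.001], [0.001, 0.0, -1.0]]
wrist_force: [-1.8, -0.5, 1.4]
width: 0.005
```

>>> jog_arm([
  [[0,0,0.1,0,0],[0,0,0.2,0,0],[0,0,0.3,0,0]],
])

```text
clock: 6.25
ee_pos: [0.479, 0.2994, 0.011]
tool_rot: [[-0.297, 0.955, -0.0], [0.955, 0.297, 0.001], [0.001, 0.0, -1.0]]
wrist_force: [-1.4, 0.1, 0.6]
width: 0.003
```

>>> jog_arm([
  [[0,0,0.1,0,0],[0,0,0.2,0,0],[0,0,0.3,0,0]],
])

```text
clock: 6.5
ee_pos: [0.4818, 0.3003, 0.011]
tool_rot: [[-0.297, 0.955, -0.0], [0.955, 0.297, 0.001], [0.001, -0.0, -1.0]]
wrist_force: [-2.3, -0.4, 1.2]
width: 0.005
```

>>> jog_arm([
  [[0,0,0.1,0,0],[0,0,0.2,0,0],[0,0,0.2,0,0]],
])

```text
clock: 6.75
ee_pos: [0.4826, 0.3006, 0.0109]
tool_rot: [[-0.297, 0.955, -0.003], [0.955, 0.297, -0.0], [0.001, -0.003, -1.0]]
wrist_force: [-5.4, -0.6, 5.0]
width: 0.005
```

>>> jog_arm([
  [[0,0,0.1,0,0],[0,0,0.2,0,0],[0,0,0.2,0,0]],
])

```text
clock: 7.0
ee_pos: [0.4831, 0.3007, 0.0107]
tool_rot: [[-0.297, 0.955, -0.006], [0.955, 0.297, -0.001], [0.0, -0.006, -1.0]]
wrist_force: [-6.3, -2.1, 6.0]
width: 0.005
```

The push rose to about 6.5 N with the tip roughly 19 mm past the foot's axis, where the ramp is about 4.5 mm high. That matches the gap felt earlier. I back off and look.

>>> jog_arm([
  [[0,0,-0.6,0,0],[0,0,-1.5,0,0],[0,0,-3,0,0],[0,0,-3,-2,0],[0,0,-3,-5,0]],
])

```text
clock: 7.42
ee_pos: [0.4509, 0.2902, 0.0578]
tool_rot: [[-0.297, 0.955, -0.013], [0.955, 0.297, -0.004], [-0.0, -0.013, -1.0]]
wrist_force: [0.7, -0.4, 0.5]
width: 0.002
```

>>> jog_arm([
  [[0,0,-3.5,-2,0],[0,0,-6,-3,0],[0,0,-6,-3,0]],
])

```text
clock: 7.67
ee_pos: [0.3912, 0.2721, 0.0901]
tool_rot: [[-0.298, 0.954, -0.011], [0.955, 0.298, -0.004], [-0.0, -0.012, -1.0]]
wrist_force: [-0.0, 1.0, 1.1]
width: 0.003
```

```bash
python3 - <<'E'
from m import *
s=snap("scene","s5");t=snap("top","t5");meas(t)
im=cv2.cvtColor(s["color"],cv2.COLOR_RGB2BGR)[165:275,155:285]; a=cv2.resize(im,None,fx=3,fy=3,interpolation=cv2.INTER_CUBIC)
im=cv2.cvtColor(t["color"],cv2.COLOR_RGB2BGR)[140:250,150:280]; b=cv2.resize(im,None,fx=3,fy=3,interpolation=cv2.INTER_CUBIC)
cv2.imwrite("pics/c5.png",np.hstack([a,b]))
go(.549,.326,.075,1.87)
E
```

```text
yellow [152 109  16  16 149] [159.9 116.6] [0.7502 0.4076 0.01  ]
yellow [188 201  20  23 307] [197.8 212.2] [0.5152 0.3113 0.01  ]
blue [214   0  46  27 319] [237.5  12.1] [1.0003 0.2176 0.054 ]
blue [231   5   4   7  15] [232.9   7.7] [1.0119 0.2288 0.054 ]
blue [238   7   5   9  28] [239.9  11.8] [1.0013 0.2117 0.054 ]
blue [ 0 24 10  2 19] [ 4.3 24.5] [0.9681 0.7833 0.054 ]
blue [ 14  24  52   3 107] [39.6 24.5] [0.9679 0.6976 0.054 ]
blue [  0  31  25  10 135] [ 9.7 37.1] [0.9353 0.7675 0.054 ]
blue [ 33  31  27   9 211] [46. 35.] [0.9409 0.6801 0.054 ]
blue [  0  45  30  15 349] [13.1 52.5] [0.896  0.7563 0.054 ]
blue [  9  62  24   8 138] [20.6 65.4] [0.8632 0.7359 0.054 ]
blue [187 193   6   5  21] [189.4 194.8] [0.5504 0.3266 0.054 ]
blue [301 264  11  12 106] [305.9 269.4] [0.3819 0.0636 0.054 ]
pos [0.3942 0.2728 0.0892] yaw 1.873 F [ 0.31 -1.36  0.31] w 0.008 t 7.77
shift cm [ 0.48 16.37  1.26] roll 0.003
```

View pics/c5.png

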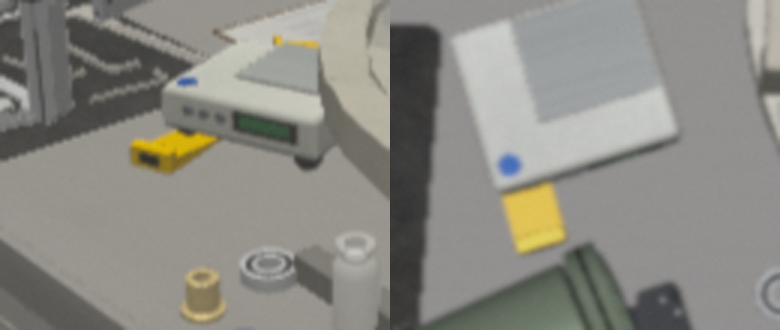

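The wedge is straight under the corner, with its back edge at about (516,251)-(565,239) in the right crop. The scale has not moved. I check the numbers, then move back to the spot.

```bash
python3 - <<'E'
from m import *
s=load("t5")
L=ray(s,192,223.7,.02);Rr=ray(s,208.3,219.7,.02);b=(L+Rr)/2;n=(L-Rr)[:2];yaw=np.arctan2(-n[0],n[1])
print(L,Rr,np.linalg.norm(n),"yaw",yaw)
d=np.array([np.cos(.3),np.sin(.3)]);l=np.array([-d[1],d[0]]);v=np.array([.549,.326])-b[:2]
print("tip past",.082-v@d,"lat",v@l)
E
```

```text
[0.48700035 0.32332999 0.02      ] [0.49635931 0.28533732 0.02      ] 0.03912842177102977 yaw 0.24152719246123397
tip past 0.02083710718429483 lat 0.003759383201072376
```

>>> jog_arm([
  [[0,0.1,3.3,0,0],[0,0.2,6.6,0,0],[0,0.4,9.9,0,0],[0,0.5,13.2,0,0],[0,0.5,16.4,0,0]],
])

```text
clock: 8.18
ee_pos: [0.5518, 0.327, 0.0863]
tool_rot: [[-0.297, 0.955, -0.009], [0.955, 0.297, -0.003], [-0.0, -0.009, -1.0]]
wrist_force: [-0.2, 0.1, 0.7]
width: 0.004
```

```bash
python3 -c "
from m import *
go(.549,.326,.058,1.87)"
```

```text
pos [0.5518 0.327  0.0863] yaw 1.873 F [-0.16  0.09  0.73] w 0.004 t 8.18
shift cm [-0.01 -0.27  2.84] roll 0.003
```

>>> jog_arm([
  [[0,0,-0.3,1,0],[0,0,-0.3,2,0],[0,0,-0.3,2.6,0],[0,0,-0.3,2.8,0],[0,0,-0.3,2.8,0]],
])

```text
clock: 8.6
ee_pos: [0.5466, 0.3253, 0.0565]
tool_rot: [[-0.298, 0.955, -0.012], [0.955, 0.298, -0.004], [-0.001, -0.013, -1.0]]
wrist_force: [0.2, 0.6, 1.1]
width: 0.004
```

>>> jog_arm([
  [[0,0,0,0.2,0],[0,0,0,0.4,0],[0,0,0,0.5,0],[0,0,0,0.5,0]],
])

```text
clock: 8.93
ee_pos: [0.546, 0.3254, 0.0537]
tool_rot: [[-0.298, 0.955, -0.012], [0.955, 0.298, -0.004], [-0.0, -0.013, -1.0]]
wrist_force: [-3.2, -1.7, 7.7]
width: 0.009
```

>>> jog_arm([
  [[0,0,0,0.1,0],[0,0,0,0.15,0],[0,0,0,0.2,0]],
])

```text
clock: 9.18
ee_pos: [0.5463, 0.3259, 0.0536]
tool_rot: [[-0.298, 0.954, -0.011], [0.955, 0.298, -0.003], [-0.0, -0.011, -1.0]]
wrist_force: [-3.1, -1.1, 10.5]
width: 0.002
```

>>> jog_arm([
  [[0,0,0,0.25,0],[0,0,0,0.25,0],[0,0,0,0.25,0],[0,0,0,0.25,0],[0,0,0,0.25,0]],
])

```text
clock: 9.6
ee_pos: [0.5463, 0.3259, 0.0536]
tool_rot: [[-0.298, 0.954, -0.01], [0.954, 0.298, -0.004], [-0.0, -0.011, -1.0]]
wrist_force: [-4.5, -2.9, 11.7]
width: 0.004
```

>>> jog_arm([
  [[0,0,0,0.25,0],[0,0,0,0.25,0]],
])

```text
clock: 9.77
ee_pos: [0.5463, 0.3259, 0.0535]
tool_rot: [[-0.299, 0.954, -0.01], [0.954, 0.299, -0.004], [-0.001, -0.011, -1.0]]
wrist_force: [-4.5, -2.6, 11.4]
width: 0.002
```

```bash
python3 -c "
from m import *
go(.549,.326,.058,1.87)
s=snap('scene','s6')
im=cv2.cvtColor(s['color'],cv2.COLOR_RGB2BGR)[165:255,165:285]; cv2.imwrite('pics/c6.png',cv2.resize(im,None,fx=6,fy=6,interpolation=cv2.INTER_CUBIC))"
```

```text
pos [0.5463 0.3259 0.0535] yaw 1.874 F [-4.52 -2.56 11.37] w 0.002 t 9.77
shift cm [-0.07  0.25 -0.45] roll 0.004
```

View pics/c6.png

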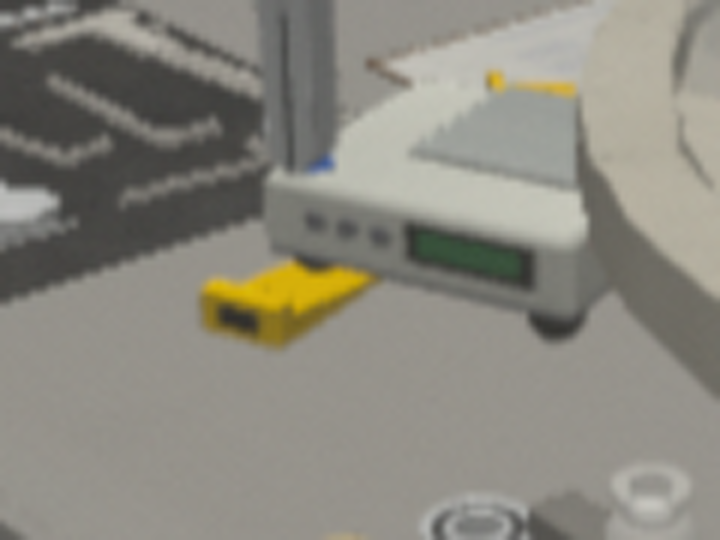

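The corner holds at z = 0.0535 under about 11.5 N, and the foot at (315,260) rests on the ramp. Now I release.

>>> jog_arm([
  [[0,0,0,-0.3,0],[0,0,0,-1,0],[0,0,0,-3,0],[0,0,0,-6,0],[0,0,0,-6,0]],
])

```text
clock: 10.23
ee_pos: [0.551, 0.328, 0.12]
tool_rot: [[-0.299, 0.954, 0.0], [0.954, 0.299, 0.001], [0.001, 0.001, -1.0]]
wrist_force: [1.7, 1.3, 1.6]
width: 0.006
```

>>> jog_arm([
  [[0,3,-3,-1,0],[0,6,-6,-2,0],[0,9,-9,-3,0],[0,12,-12,-3,0],[0,12,-12,-3,0]],
])

```text
clock: 10.65
ee_pos: [0.3954, 0.4094, 0.1506]
tool_rot: [[-0.303, 0.953, -0.001], [0.953, 0.303, 0.003], [0.003, -0.0, -1.0]]
wrist_force: [-0.1, 0.6, -0.4]
width: 0.007
```

```bash
python3 - <<'E'
from m import *
s=snap("scene","s7");t=snap("top","t7");meas(t)
im=cv2.cvtColor(s["color"],cv2.COLOR_RGB2BGR)[165:275,155:285]; a=cv2.resize(im,None,fx=3,fy=3,interpolation=cv2.INTER_CUBIC)
im=cv2.cvtColor(t["color"],cv2.COLOR_RGB2BGR)[140:250,150:280]; b=cv2.resize(im,None,fx=3,fy=3,interpolation=cv2.INTER_CUBIC)
cv2.imwrite("pics/c7.png",np.hstack([a,b]))
go(.549,.326,.075,1.87)
E
```

```text
yellow [152 109  16  16 150] [159.9 116.6] [0.7502 0.4076 0.01  ]
yellow [188 201  20  23 309] [197.8 212.1] [0.5153 0.3113 0.01  ]
blue [214   0  46  23 314] [236.9  12. ] [1.0007 0.2188 0.054 ]
blue [231   3   4   9  16] [232.8   7.4] [1.0128 0.2291 0.054 ]
blue [238   7   5   9  27] [239.9  11.8] [1.0011 0.2118 0.054 ]
blue [ 0 24 10  2 19] [ 4.3 24.5] [0.9681 0.7833 0.054 ]
blue [ 14  24  53   3 106] [39.8 24.5] [0.968 0.697 0.054]
blue [  0  31  26  10 133] [10.  37.3] [0.9349 0.7668 0.054 ]
blue [ 33  30  27  10 208] [46.  34.9] [0.941  0.6803 0.054 ]
blue [  0  45  30  16 347] [13.  52.4] [0.896  0.7564 0.054 ]
blue [  9  62  24   8 137] [20.6 65.5] [0.863  0.7358 0.054 ]
blue [187 193   6   5  21] [189.4 194.8] [0.5504 0.3266 0.054 ]
blue [301 264  11  12 106] [305.9 269.4] [0.3819 0.0636 0.054 ]
pos [0.399  0.4076 0.1501] yaw 1.878 F [-0.54  0.08 -0.42] w 0.008 t 10.75
shift cm [-12.31  11.82   7.51] roll 0.008
```

View pics/c7.png

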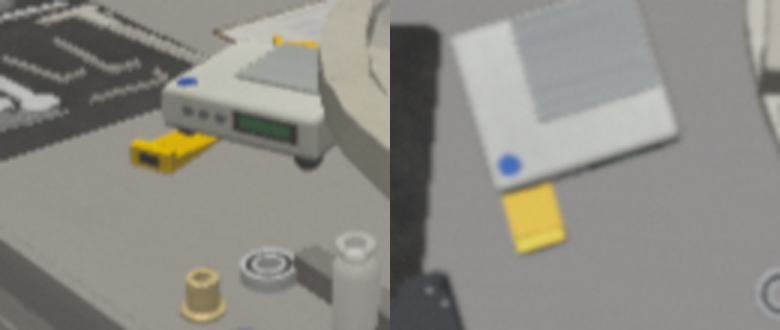

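The scale and wedge have not moved since the press (spot at 189.4,194.8; wedge at 197.8,212.1). The arm is clear of everything, so I hand in.

```bash
python3 -c "
from h import *
print(robot.sign_off())"
```

```text
the job is handed in; nothing more can be done
None
```

The scale no longer rocks: the wedge is snug under the short foot, and the corner held firm on the second press. I handed the job in at about 10.8 s; the hand-in reports no verdict.

- **First press:** the blue-spot corner sank about 5 mm, roughly 0.067 rad by my estimate, until the short foot touched the table. The force reached 11 N, including about 5 N sideways.
- **Wedge:** I pushed it by its back until the push rose to about 6.5 N. Its thin end is about 20 mm past the foot's axis and about 4 mm off centre sideways. One rough reading of the wedge's direction, taken from its short back edge, came out 0.24 rad where the others gave about 0.30. The picture shows it straight.
- **Second press:** the corner held at 53.5 mm under about 11.5 N for more than half a second, against 54 mm nominal. I had no direct reading of the load on the wedge or the tilt, so level rests on that height and the pictures.
- **After release:** the scale's spot and the wedge were where they had been before the second press, to within 0.1 pixel. The cap also measured unmoved; the other small parts I only looked at in the pictures. The arm stood clear of everything.

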